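# Set up the light panel and hold it upright

## Robot

A 6-joint arm with a two-finger parallel gripper is mounted at the origin on a cart in front of the work surface, level with it; the furniture and walls round the work are solid. World frame = base frame: x ahead of the robot, y to its left, z up, the work surface at z = 0. Lengths are in m, angles in rad, forces in N, time in s.
With the tool pointing down it reaches from about 0.35 to 0.775 m from the base axis. Payload 7.3 kg.
Tool frame: the origin (TCP) lies at the very end of the fingers, on their centre line; the grasp point (between the pads) lies 19 mm behind it; z points along the fingers, y is the line along which they close (so a half turn about z gives the same grasp; the last joint's range is limited). The gripper opens to 92 mm and grips with 3 to 60 N. Pads are 19 mm wide; open, the fingers measure 130 mm over their backs; the gripper's body (75 mm by 190 mm) begins 47 mm behind the grasp point.
Start: joints at [-1.288, 0.342, 1.524, -0, 1.275, -0.146], TCP at [0.218, -0.477, 0.227] pointing down, gripper open.
Joint ranges: [-2.53, 2.53], [-0.77, 2.02], [0.04, 2.7], [-1, 4.14], [0.28, 2.66], [-3.11, 3.11]. Speed limits (rad/s): [2.57, 2.57, 3.14, 3.14, 3.14, 3.14].

## Interface

Orientations are given as a unit quaternion [w, x, y, z].
In Python, from cell import sense, get_image, close_job, trace gives the robot as it stands.
- The arm moves only by the tool move_arm, never from a script. Its argument "deltas" is a list of rows, each a list of 7 numbers: the turn, a rotation vector about the world's x, y, z in degrees, then the shift along the world's x, y, z in mm, then the opening, from 0 (shut) to 1 (fully open). A call has 1 to 8 rows; each row is the pose to reach, as a shift and turn from the pose commanded when the call began; what a row does not reach only later rows make up. A row lasts 1/10 s, in which the tool goes at most 50 mm and 8.59 degrees, less where a joint would pass 70% of its speed; a pose out of reach is approached as far as the arm can. A call with a gripper value outside its range is refused whole. The fingers move at their own pace and stop on an object; "newtons" is the grip in N (left out, the last holds). Time passes only in rows, so rows that repeat a pose let the fingers close. It gives the time, the measured TCP pose, the force, the opening and the grip force at its end, in the units of the state.
- sense(): the state, without advancing time (a new reading comes with each control period).
- get_image(name): name is "side" or "top" or "wrist"; returns a dict with "frame" (480x640x3 uint8, red, green, blue), "range_z" (480x640 float32, m along the optical axis (not along the pixel's ray), 0 where there is no reading), "fx", "fy", "cx", "cy" (pixels), "k1" (the pictures are not rectified: a ray, as slopes to the right and down, at radius r is drawn at 1 + k1 r^2 times it, then the intrinsics apply), "T" (4x4, takes a point from camera to world coordinates). Camera axes: x right, y down, z forward; pixel columns grow to the right and rows downward; lengths in m; the calibration is good to about 2 mm. A picture is of the moment at which its call begins.
- close_job(): hands the job in; it is judged then, once.
Trained networks look in the newest picture that a camera, given by its name, has taken for a name from the list of things; names that differ only in an ending like _2 or _b are one class to them, and where a whole thing is asked for, a point or a joint stands for the part that bears it (a point fixed in the world has none). Each returns a list of dicts, best first, with "p" (0 to 1); they miss things now and then, are a little off and sometimes report something else, mostly with a low value. They report only what shows in the picture. A call takes as long as a camera call.
- trace(target, camera): "mask" (480x640 bool, what is visible of it) and "rect" ([centre column, centre row, width, height] in pixels, round what is visible of it).
The state is a dict: "time_s": time; "joints": joint angles; "joint_velocities": joint speeds; "joint_torque": joint torques, N m; "position": TCP position; "eef_rot": TCP orientation; "ft_force": force on the tool from outside, world axes, zero at the start; "torque": the same for the moment, N m; "opening": finger opening in m; "gripper_force": force on a finger pad.
Only numpy, scipy, OpenCV 4.12 (cv2) and the standard library are available. Lean on these libraries where they do the work, as an engineer would, in place of code of your own. Each camera call takes 0.05 s, during which the arm holds its last target. There are 200 camera calls.

## Task

Get the viewing light panel ready so that I can clamp its hinge: turn the brightness dial on its stand to the long double mark of the scale and let go, then flip the kickstand leg at the panel's side over its centre, back and down as far as it goes, while the panel still leans forward on its stop. Then take the panel by the round carry bar on top, bring it upright without letting it tip back onto the leg, and finish holding it upright and still by the bar; leave the other things on the bench where they are.

Things in the scene. Friction and masses are not known exactly. Their poses are not given: they have to be found in the camera images.
- stand: fixed grey base plate, x -55 to +110 mm, y -247 to +128 mm, top 14 mm above the bench. Origin: on the bench straight below the middle of the panel's hinge, which runs along y at z = 36 mm; x points away from the robot (to the panel's back), y left, z up. A control box (92 x 88 mm, top z = 38 mm) carries the dial at its right end: dial axis at x = 0, y = -200 mm.
- panel (a joint): lean of the light panel about the hinge, rad: 0 upright, negative forward to the robot (starts on its stop, -0.30), positive back (to 0.9, or about 0.19 where the lowered leg catches it). Turns freely, about 0.95 kg, falls unless held; 2 N at the bar lifts it. White plate in an aluminium frame 14 mm thick, y = -88 to +72 mm, top edge 135 mm from the hinge.
- carry_bar: round steel sleeve 12 mm thick, 104 mm long, along y between two posts (y = -57 and +57 mm) above the panel's top edge; its axis is 172 mm from the hinge, with 31 mm free between bar and panel. Origin at its middle, y along it. It spins on its rod, so a gripper that pinches it can keep pointing down while the bar follows its arc.
- bar_mid (a point): middle of the carry bar, the place to grip it (on its axis)
- leg (a joint): angle of the kickstand leg, rad: 0 folded up along the panel's left edge, growing as it swings backward (away from the robot) and down; 2.3 is its end stop, fully down. A spring holds it at either end; the centre is at about 0.6, beyond it the leg snaps down by itself. About 0.5 N at the toe moves it.
- leg_pivot (a point): pivot of the leg on the panel's left edge: 75 mm up the panel from the hinge, y = +103 mm (note for the arm: behind the stand, from about 0.6 m ahead of the robot base, a shelf hangs some 0.5 m above the bench on poles; keep wrist and gripper clear of it)
- leg_toe (a point): centre of the rubber toe tab near the leg's free end, 100 mm from the pivot: 26 mm wide (y), 28 mm along the leg, 7 mm thick; the leg is a 9 mm rod, 116 mm long. Folded, the tab is clear above the panel's top edge, so closed fingertips can push it backward from the robot's side.
- dial (a joint): angle of the brightness dial, rad: direction of its pointer in the stand's frame, 0 = +x (away from the robot), positive counter-clockwise from above. The long double mark is at -0.944: the eighth of eleven marks, counted clockwise from the first at +2.36 to the last at -2.36. It stays where it is left (friction 0.03 N m).
- dial_grip (a point): point on the dial's axis, 56 mm above the bench, about half-way up its grip: a black bar 40 mm long (along the pointer), 12 mm wide, 24 mm high, to be pinched across the 12 mm. The grip's top is 11 mm above this point, the top of the round skirt (47 mm across) 12 mm below, the control box's top 18 mm below.
- dial_pointer (a point): pointer end of the dial's grip (the end with the white line), 20 mm from the axis
- scale_mark (a point): middle of the long double mark of the scale on the control box, 33 mm from the dial's axis
- specimen_jar: bystander: specimen jar with a red lid, 66 x 66 x 59 mm, loose, behind the control box; origin under its centre
- timer: bystander: white bench timer, 62 x 64 x 20 mm, loose, right of the stand; origin under its centre
- slide_case: bystander: flat slide case, 76 x 87 x 18 mm, loose, left of the stand; origin under its centre
- tape_white: bystander: roll of white tape, 49 x 49 x 12 mm, loose, behind the stand; origin under its centre
- dish_lid: bystander: small dish lid, 55 x 55 x 10 mm, loose, left behind the stand; origin under its centre
- plaster_roll: bystander: roll of plaster, 45 x 45 x 25 mm, loose, farther left and back; origin under its centre
- tweezers: bystander: steel tweezers, 120 x 8 x 9 mm, loose, farther left; origin under their centre

How it is judged:
On the way, in this order (a step that is already met when the one before it is completed fails the run):
1. the dial points at the long double mark and has been let go, with the panel still on its stop (value of joint dial between -1.064 and -0.824 rad and contact force between the fingers and dial below 0.1 N and value of joint panel below -0.2 rad), for 0.2 s.
2. the leg is flipped fully down, with the panel still leaning forward (value of joint leg above 2.1 rad and value of joint panel below -0.2 rad), for 0.2 s.
At the end, for the whole second after the job is handed in: Dial within 0.12 rad (7 degrees) of the long double mark; leg over 2.1 of its 2.3 rad; panel upright within 0.06 rad (3.5 degrees) and still (under 0.1 rad/s), the fingers holding the carry bar with over 1 N. The leg's foot is then clear of its pad, so only the hand holds the panel (value of joint dial between -1.064 and -0.824 rad and value of joint leg above 2.1 rad and value of joint panel between -0.06 and 0.06 rad and contact force between the fingers and carry_bar above 1 N and velocity of joint panel between -0.1 and 0.1 rad/s); the arm keeps its last pose, push and grip.
It fails at once if the panel tips back onto its leg (over 0.15 rad behind upright) (value of joint panel above 0.15 rad).
It fails at once if a bystander is moved by more than 20 mm (distance of any of specimen_jar, timer, slide_case, tape_white, dish_lid, plaster_roll, tweezers from where it was at the start of the episode above 0.02 m).
It also fails if it takes over 58 s, if anything falls off the work surface, if the arm or the gripper's body presses on something with over 40 N, if the wrist force passes 120 N, or if a joint passes its speed limit or range.

## Working session

There is one attempt and no reset: what is moved stays moved. The work goes in short steps, Python scripts to look and compute and a tool call to move; the robot and the scene stay as the last step left them, time stands still between calls to the robot, and variables do not carry over. Pictures are saved under pics/ and viewed, at most 10 in all, crops included, and the job is handed in when it is done.

Besides the shell and the picture viewer there is one more tool, called after "Emit:" as name([rows], argument=value, ...), one row to a line, values as JSON. move_arm: Moves the arm, as the interface text tells. Its arguments: {"type":"object","properties":{"deltas":{"type":"array","items":{"type":"array","items":{"type":"number"}}},"newtons":{"type":"number"}},"required":["deltas"]}

```bash
mkdir -p pics; cat > h.py <<'E'
import numpy as np, cv2
from cell import sense, get_image, trace
def P(im, mask=None):
    z=im["range_z"]; v,u=np.nonzero((z>0)&(mask if mask is not None else True))
    d=np.stack([(u-im["cx"])/im["fx"],(v-im["cy"])/im["fy"]],1); s=d.copy()
    for _ in range(8): s=d/(1+im["k1"]*(s**2).sum(1,keepdims=True))
    zz=z[v,u]; p=np.c_[s*zz[:,None],zz,np.ones(len(zz))]
    return (p@im["T"].T)[:,:3],u,v
def save(n,im): cv2.imwrite(n,im["frame"][:,:,::-1])
E
python3 - <<'E'
from h import *
s=sense();print(s["position"],s["eef_rot"],s["opening"])
for c in("top","side"):
    im=get_image(c);save(f"pics/{c}0.png",im);print(c,im["T"][:3].round(3).tolist())
    for t in("stand","panel","carry_bar","bar_mid","leg","leg_toe","dial","dial_grip","dial_pointer","scale_mark","specimen_jar","timer","slide_case"):
        r=trace(t,c)
        if r:
            p,u,v=P(im,r[0]["mask"])
            if len(p):print(t,round(r[0]["p"],2),np.round(r[0]["rect"]),np.median(p,0).round(3),p.min(0).round(3),p.max(0).round(3))
E
```

```text
[ 0.21816558 -0.4770858   0.22605434] [-7.73793098e-04  9.77110634e-01  2.12730362e-01 -5.49219855e-05] 0.0920992783866864
top [[-0.003, -0.974, 0.226, 0.283], [-1.0, 0.004, 0.005, -0.018], [-0.006, -0.226, -0.974, 1.311]]
stand 0.87 [360. 268. 130.  56.] [ 0.504 -0.145  0.017] [ 0.419 -0.343 -0.003] [0.596 0.041 0.222]
panel 0.65 [338. 279.  75.  20.] [ 0.454 -0.08   0.152] [ 0.425 -0.179  0.009] [0.497 0.035 0.222]
carry_bar 0.54 [342. 287.  36.   1.] [ 0.432 -0.1    0.207] [ 0.427 -0.133  0.201] [ 0.437 -0.04   0.212]
bar_mid 0.54 [351. 285.  24.  -1.] [ 0.432 -0.108  0.206] [ 0.427 -0.133  0.2  ] [ 0.438 -0.077  0.212]
dial 0.58 [409. 279.  14.  18.] [ 0.474 -0.284  0.048] [ 0.453 -0.309  0.038] [ 0.494 -0.264  0.073]
dial_grip 0.56 [406. 219.  20.  25.] [ 0.637 -0.282  0.059] [ 0.608 -0.316 -0.003] [ 0.674 -0.252  0.068]
dial_pointer 0.66 [412. 277.  16.  17.] [ 0.474 -0.284  0.049] [ 0.455 -0.309  0.038] [ 0.494 -0.267  0.073]
scale_mark 0.81 [358. 266. 128.  61.] [ 0.504 -0.145  0.017] [ 0.419 -0.345 -0.006] [0.601 0.042 0.222]
specimen_jar 0.94 [408. 222.  25.  25.] [ 0.636 -
[... 986 characters left out ...]
0.  11.] [ 0.475 -0.281  0.05 ] [ 0.455 -0.298  0.038] [ 0.5   -0.261  0.067]
dial_grip 0.67 [392. 239.  14.  15.] [ 0.474 -0.28   0.046] [ 0.455 -0.298  0.034] [ 0.5   -0.259  0.067]
dial_pointer 0.5 [389. 238.  18.  11.] [ 0.475 -0.281  0.049] [ 0.455 -0.298  0.037] [ 0.5   -0.261  0.067]
scale_mark 0.92 [354. 258. 125. 102.] [ 0.465 -0.071  0.02 ] [ 0.42  -0.565 -0.007] [0.66  0.045 0.218]
specimen_jar 0.78 [343. 231.  19.  24.] [ 0.638 -0.263  0.045] [ 0.437 -0.424 -0.003] [0.703 0.03  0.215]
timer 0.6 [417. 238.  19.  13.] [ 0.443 -0.4    0.014] [ 0.247 -0.482 -0.005] [0.484 0.066 0.253]
slide_case 0.71 [303. 321.  32.  30.] [0.477 0.151 0.016] [ 0.433  0.087 -0.002] [0.53  0.196 0.021]
```

View pics/top0.png

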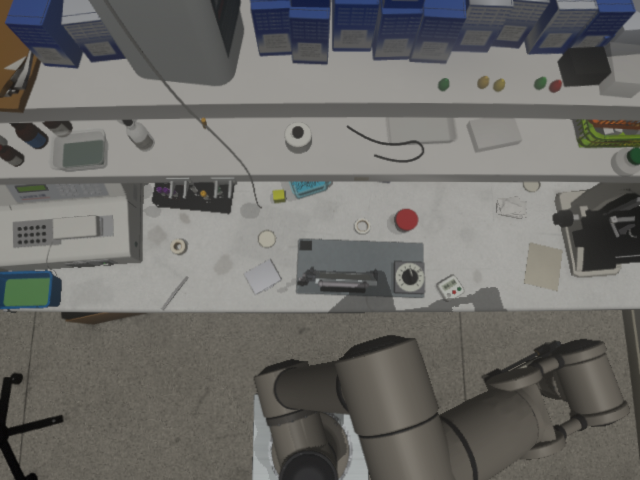

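View pics/side0.png

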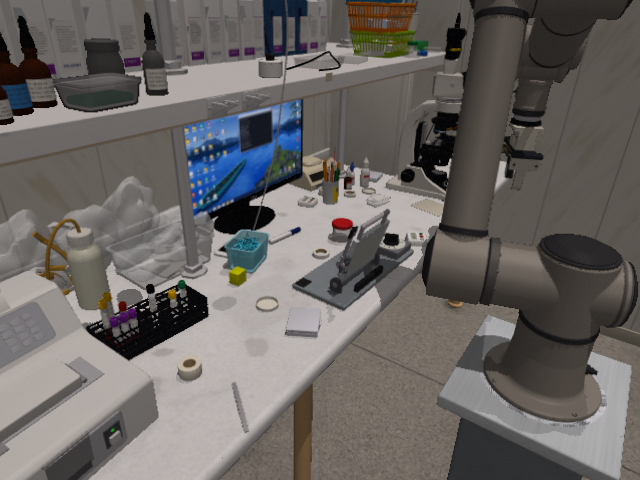

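The top view shows the stand at about (360,268), the dial at (409,278), the red-lid jar at (406,220) and the timer at (450,288). The side view shows the panel leaning toward the robot, with the leg folded at (349,245). I'll move above the dial for a closer look.

Emit:
move_arm([
  [0,0,0,35,30,0,1],
  [0,0,0,70,60,0,1],
  [0,0,0,105,90,0,1],
  [0,0,0,140,120,0,1],
  [0,0,0,175,150,0,1],
  [0,0,0,210,180,0,1],
  [0,0,0,236,193,0,1],
  [0,0,0,236,193,0,1],
])

```text
time_s: 2.2
position: [0.457, -0.2823, 0.2266]
eef_rot: [0.0, 0.977, 0.215, 0.001]
ft_force: [0.6, -0.6, -0.9]
opening: 0.0917
gripper_force: 0.0
```

```bash
python3 - <<'E'
from h import *
s=sense();print(s["position"],s["eef_rot"],s["time_s"])
im=get_image("wrist");save("pics/w1.png",im);print(im["T"][:3].round(3).tolist())
for t in("dial","dial_pointer","scale_mark","dial_grip"):
    for r in trace(t,"wrist")[:2]:
        p,u,v=P(im,r["mask"]);print(t,round(r["p"],2),np.round(r["rect"]),np.median(p,0).round(4) if len(p) else 0)
p,u,v=P(im)
def fit(sel,n):
    if sel.sum()<50: return print(n,"few")
    (c,sz,a)=cv2.minAreaRect((p[sel,:2]*1000).astype(np.float32));print(n,sel.sum(),np.round(c),np.round(sz),a)
near=(np.hypot(p[:,0]-.474,p[:,1]+.284)<.03)
fit(near&(p[:,2]>.060),"grip")
fit((abs(p[:,0]-.48)<.06)&(abs(p[:,1]+.284)<.06)&(abs(p[:,2]-.038)<.003),"box")
im=get_image("top");p,u,v=P(im)
fit((abs(p[:,2]-.014)<.005)&(p[:,0]>.41)&(p[:,0]<.61)&(p[:,1]>-.345)&(p[:,1]<.05),"plate top")
E
```

```text
[ 0.45695497 -0.28233388  0.226638  ] [3.73678258e-05 9.76639128e-01 2.14885233e-01 5.91334377e-04] 2.2
[[0.42, -0.866, -0.271, 0.532], [-0.908, -0.4, -0.126, -0.248], [0.0, 0.299, -0.954, 0.384]]
dial 0.65 [336. 211.  44.  48.] [ 0.479  -0.2852  0.0442]
dial_pointer 0.75 [339. 209.  46.  48.] [ 0.4792 -0.2851  0.0441]
scale_mark 0.76 [212. 132. 423. 264.] [ 0.495  -0.1399  0.0144]
scale_mark 0.17 [336. 208.  45.  46.] [ 0.4789 -0.2856  0.0442]
dial_grip 0.96 [337. 210.  43.  43.] [ 0.4794 -0.2853  0.0442]
dial_grip 0.37 [212. 130. 423. 261.] [ 0.4949 -0.14    0.0144]
grip 27691 [ 484. -281.] [47. 43.] 68.60736083984375
box 5618 [ 478. -287.] [87. 91.] 87.67890930175781
plate top 3935 [ 517. -143.] [186. 388.] 1.241876244544983
```

View pics/w1.png

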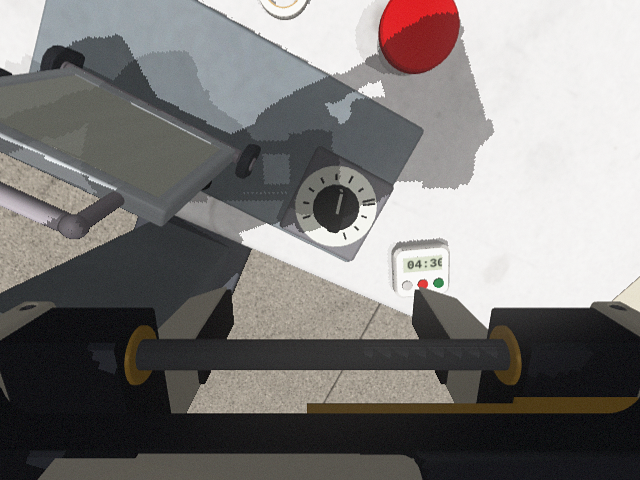

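The wrist picture shows the dial at (337,208). Its white pointer line runs toward (343,193), the double mark is at (369,202), and the panel and bar are at left. I'll take the angles from this view.

```bash
python3 - <<'E'
from h import *
im=get_image("wrist");p,u,v=P(im)
cr=im["frame"][160:260,285:390];cv2.imwrite("pics/c1.png",cv2.resize(cr,(735,700),interpolation=cv2.INTER_CUBIC)[:,:,::-1])
def rect(sel,n):
    (c,sz,a)=cv2.minAreaRect((p[sel,:2]*1000).astype(np.float32));print(n,sel.sum(),np.round(c,1),np.round(sz),round(a,1))
near=(np.hypot(p[:,0]-.479,p[:,1]+.285)<.026)
rect(near&(p[:,2]>.061)&(p[:,2]<.072),"grip")
g=np.zeros((480,640),bool);g[v,u]=near&(p[:,2]>.061)&(p[:,2]<.072)
def xyz(c,r): 
    m=np.zeros((480,640),bool);m[r-1:r+2,c-1:c+2]=1;return np.median(P(im,m)[0],0)
for c,r in((343,193),(337,214),(368,202),(337,208)):print(c,r,xyz(c,r).round(4))
rect((p[:,2]>.041)&(p[:,2]<.048)&(np.hypot(p[:,0]-.479,p[:,1]+.285)<.04),"skirt")
# plate back edge line: per-y max x for plate pixels
s=(abs(p[:,2]-.014)<.003)&(p[:,0]>.45)&(p[:,0]<.61)
B=[]
for y in np.arange(-.32,-.02,.01):
    q=s&(abs(p[:,1]-y)<.003)
    if q.sum()>5:B.append((y,p[q,0].max()))
B=np.array(B);print(np.c_[B].round(3).tolist());
k=np.polyfit(B[:,0],B[:,1],1);print(k)
ys=[p[s&(abs(p[:,0]-x)<.003),1].min() for x in(.5,.52,.54,.56,.58)];print(ys)
b=(p[:,2]>.185)&(p[:,2]<.225)&(p[:,0]>.4)&(p[:,0]<.47)&(p[:,1]<.03)&(p[:,1]>-.2);print("high",p[b].min(0),p[b].max(0),b.sum())
E
```

```text
grip 529 [ 477.8 -287.6] [40. 12.] 13.0
343 193 [ 0.4928 -0.2883  0.0661]
337 214 [ 0.4728 -0.2916  0.0665]
368 202 [ 0.4917 -0.3189  0.0375]
337 208 [ 0.4781 -0.2891  0.0665]
skirt 1121 [ 478.  -287.4] [45. 45.] 25.1
[[-0.32, 0.585], [-0.31, 0.586], [-0.3, 0.586], [-0.29, 0.586], [-0.28, 0.587], [-0.27, 0.587], [-0.26, 0.587], [-0.25, 0.588], [-0.24, 0.589], [-0.23, 0.589], [-0.22, 0.589], [-0.21, 0.59], [-0.2, 0.59], [-0.19, 0.59], [-0.18, 0.59], [-0.17, 0.591], [-0.16, 0.592], [-0.15, 0.592], [-0.14, 0.593], [-0.13, 0.593], [-0.12, 0.593], [-0.11, 0.594], [-0.1, 0.594], [-0.09, 0.59], [-0.08, 0.586], [-0.07, 0.581], [-0.06, 0.577], [-0.05, 0.572], [-0.04, 0.568], [-0.03, 0.564]]
[-0.03229031  0.58093215]
[np.float64(-0.2441481923029603), np.float64(-0.3359698328395918), np.float64(-0.3368385502252726), np.float64(-0.33750260960778855), np.float64(-0.3383512857916366)]
high [ 0.42611173 -0.14989127  0.1850351 ] [ 0.44306986 -0.10291445  0.20860995] 2335
```

View pics/c1.png

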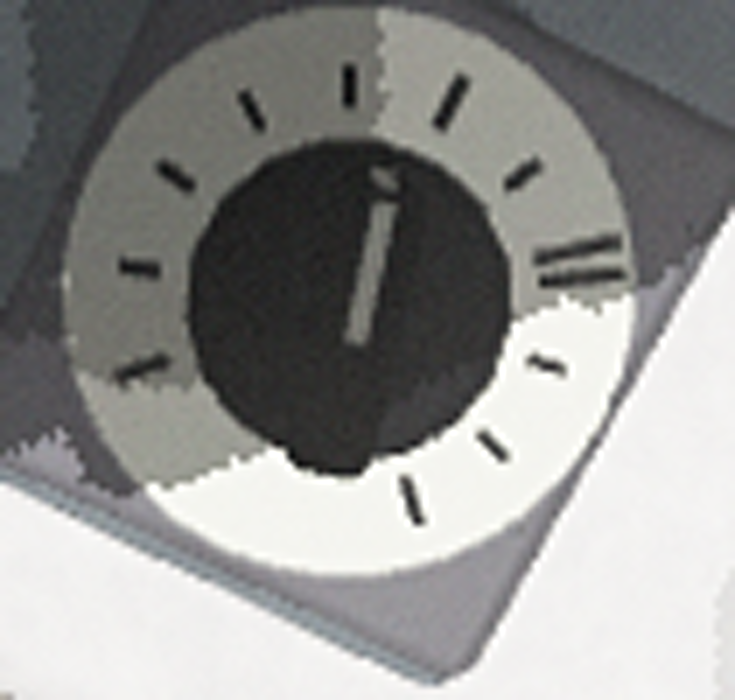

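Emit:
move_arm([
  [0,0,-6,10,-2,-40,1],
  [0,0,-12,21,-5,-80,1],
  [0,0,-12,21,-5,-125,0.7],
  [0,0,-12,21,-5,-165,0.5],
  [0,0,-12,21,-5,-177,0.4],
  [0,0,-12,21,-5,-177,0],
], newtons=10)

```text
time_s: 3.15
position: [0.4743, -0.2894, 0.0486]
eef_rot: [-0.001, 0.994, 0.109, -0.001]
ft_force: [0.7, 0.4, 0.6]
opening: 0.0645
gripper_force: 0.0
```

Emit:
move_arm([
  [0,0,0,0,0,0,0],
  [0,0,0,0,0,0,0],
  [0,0,0,0,0,0,0],
  [0,0,0,0,0,0,0],
])

```text
time_s: 3.55
position: [0.4758, -0.2899, 0.051]
eef_rot: [0.001, 0.994, 0.109, 0.001]
ft_force: [0.1, 0.1, -0.1]
opening: 0.0326
gripper_force: 0.0
```

Emit:
move_arm([
  [0,0,0,1,1,-1,0],
  [0,0,0,1,1,-1,0],
  [0,0,0,1,1,-1,0],
  [0,0,0,1,1,-1,0],
  [0,0,0,1,1,-1,0],
])

```text
time_s: 4.05
position: [0.4763, -0.2881, 0.0488]
eef_rot: [-0.0, 0.994, 0.11, -0.0]
ft_force: [0.0, 2.4, 2.1]
opening: 0.0119
gripper_force: 10.0
```

Emit:
move_arm([
  [0,0,-8,0,0,0,0],
  [0,0,-16,0,0,0,0],
  [0,0,-24,0,0,0,0],
  [0,0,-32,0,0,0,0],
  [0,0,-40,0,0,0,0],
  [0,0,-48,0,0,0,0],
  [0,0,-56,0,0,0,0],
  [0,0,-63,0,0,0,0],
])

```text
time_s: 4.85
position: [0.4763, -0.2881, 0.0488]
eef_rot: [-0.0, 0.904, -0.429, -0.0]
ft_force: [-0.0, 3.1, 3.1]
opening: 0.012
gripper_force: 10.0
```

Emit:
move_arm([
  [0,0,-6,0,0,0,0],
  [0,0,-6,0,0,0,0],
  [0,0,-6,0,0,0,0],
])

```text
time_s: 5.15
position: [0.4763, -0.2881, 0.0488]
eef_rot: [-0.0, 0.882, -0.472, -0.0]
ft_force: [-0.1, 3.8, 3.2]
opening: 0.012
gripper_force: 10.0
```

Emit:
move_arm([
  [0,0,0,0,0,0,0.4],
  [0,0,0,0,0,0,0.4],
  [0,0,0,0,0,0,0.4],
  [0,0,0,0,0,15,0.4],
  [0,0,0,0,0,60,0.4],
  [0,0,0,0,0,110,0.2],
  [0,0,0,0,0,160,0],
  [0,0,0,0,0,195,0],
])

```text
time_s: 5.95
position: [0.4768, -0.2891, 0.2475]
eef_rot: [0.001, 0.881, -0.473, 0.002]
ft_force: [0.8, 0.7, -0.8]
opening: 0.0168
gripper_force: 0.0
```

```bash
python3 - <<'E'
from h import *
im=get_image("wrist");save("pics/w2.png",im);p,u,v=P(im)
n=np.hypot(p[:,0]-.478,p[:,1]+.2875)<.026
s=n&(p[:,2]>.061)&(p[:,2]<.072)
if s.sum()>20:print(s.sum(),cv2.minAreaRect((p[s,:2]*1000).astype(np.float32)))
for c in("side",):
    im=get_image(c);r=trace("leg",c)[0];q,_,_=P(im,r["mask"])
    for z in(.12,.14,.16,.18,.19,.2,.21,.215):
        k=abs(q[:,2]-z)<.004
        if k.any():print(z,k.sum(),np.median(q[k],0).round(4),q[k].min(0).round(3),q[k].max(0).round(3))
print(sense()["joints"])
E
```

```text
456 ((477.4093933105469, -288.0653991699219), (11.33749008178711, 40.73983383178711), 33.32126235961914)
0.12 7 [0.4602 0.0201 0.1199] [0.458 0.018 0.118] [0.467 0.029 0.123]
0.14 11 [0.4559 0.0202 0.1403] [0.453 0.017 0.137] [0.462 0.022 0.144]
0.16 11 [0.4486 0.0209 0.1602] [0.446 0.016 0.156] [0.455 0.024 0.164]
0.18 12 [0.4431 0.0209 0.1804] [0.439 0.018 0.177] [0.448 0.023 0.184]
0.19 13 [0.4389 0.0205 0.1911] [0.438 0.008 0.187] [0.442 0.032 0.194]
0.2 19 [0.4362 0.0258 0.2001] [0.433 0.01  0.196] [0.441 0.032 0.204]
0.21 23 [0.4325 0.025  0.2112] [0.429 0.007 0.206] [0.439 0.033 0.214]
0.215 22 [0.4335 0.0226 0.2135] [0.431 0.008 0.211] [0.439 0.033 0.216]
[-6.82344633e-01  3.85602740e-01  1.40318142e+00 -3.09574078e-04
  1.34689955e+00  1.87316811e+00]
```

View pics/w2.png

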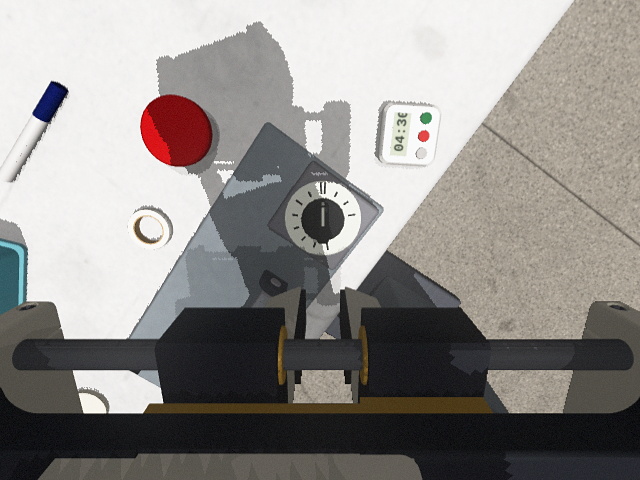

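The dial now sits on the double mark: the grip axis measures -56.7° in world against a target of -56.5°. Next is the leg toe, at about (0.436, 0.021, 0.203).

Emit:
move_arm([
  [0,0,8.5,-6,18,10,0],
  [0,0,17,-11,36,15,0],
  [0,0,25.5,-17,55,15,0],
  [0,0,34,-22,73,15,0],
  [0,0,42.5,-28,91,15,0],
  [0,0,51,-33,110,15,0],
  [0,0,59.5,-39,128,15,0],
  [0,0,68,-44,146,15,0],
])

```text
time_s: 6.9
position: [0.4312, -0.1415, 0.257]
eef_rot: [-0.001, 0.995, 0.104, -0.001]
ft_force: [0.7, 0.1, -0.3]
opening: 0.0007
gripper_force: 0.0
```

Emit:
move_arm([
  [0,0,8.5,-6,18,0,0],
  [0,0,17,-11,36,0,0],
  [0,0,25.5,-17,55,0,0],
  [0,0,34,-22,73,0,0],
  [0,0,42.5,-28,91,0,0],
  [0,0,51,-33,110,0,0],
  [0,0,59.5,-39,128,0,0],
  [0,0,68,-44,146,0,0],
])

```text
time_s: 7.7
position: [0.3872, 0.0042, 0.2572]
eef_rot: [-0.001, 0.766, 0.642, -0.001]
ft_force: [0.1, 1.0, -0.0]
opening: 0.0003
gripper_force: 0.0
```

Emit:
move_arm([
  [0,0,8,-8,20,0,0],
  [0,0,8,-8,20,-30,0],
  [0,0,8,-8,20,-65,0],
  [0,0,8,-8,20,-67,0],
  [0,0,8,-8,20,-67,0],
])

```text
time_s: 8.2
position: [0.3797, 0.0235, 0.1911]
eef_rot: [-0.001, 0.722, 0.692, -0.001]
ft_force: [1.2, -0.1, 0.2]
opening: 0.0007
gripper_force: 0.0
```

Emit:
move_arm([
  [0,0,0,15,0,0,0],
  [0,0,0,30,0,0,0],
  [0,0,0,42,0,0,0],
  [0,0,0,54,0,0,0],
  [0,0,0,66,0,0,0],
  [0,0,0,78,0,0,0],
  [0,0,0,90,0,0,0],
  [0,0,0,102,0,0,0],
])

```text
time_s: 9.0
position: [0.4832, 0.0235, 0.1917]
eef_rot: [-0.0, 0.722, 0.692, -0.0]
ft_force: [-0.3, -0.3, -0.0]
opening: 0.0003
gripper_force: 0.1
```

Emit:
move_arm([
  [0,0,0,12,0,0,0],
  [0,0,0,20,0,0,0],
  [0,0,0,20,0,0,0],
])

```text
time_s: 9.3
position: [0.5033, 0.0235, 0.1915]
eef_rot: [0.0, 0.722, 0.692, 0.0]
ft_force: [0.8, -0.6, -0.6]
opening: 0.0006
gripper_force: 0.0
```

```bash
python3 - <<'E'
from h import *
im=get_image("side");save("pics/s2.png",im)
cv2.imwrite("pics/s2c.png",cv2.resize(im["frame"][170:330,280:460],(720,640)[:2] if 0 else (675,600))[:,:,::-1])
for t in("leg","leg_toe"):
    for r in trace(t,"side")[:1]:
        p,_,_=P(im,r["mask"]);print(t,r["p"],np.median(p,0).round(3),p.min(0).round(3),p.max(0).round(3))
E
```

```text
leg 0.69 [0.507 0.018 0.149] [0.457 0.006 0.096] [0.549 0.029 0.192]
leg_toe 0.56 [0.512 0.018 0.146] [ 0.457 -0.277 -0.007] [0.748 0.038 0.201]
```

View pics/s2c.png

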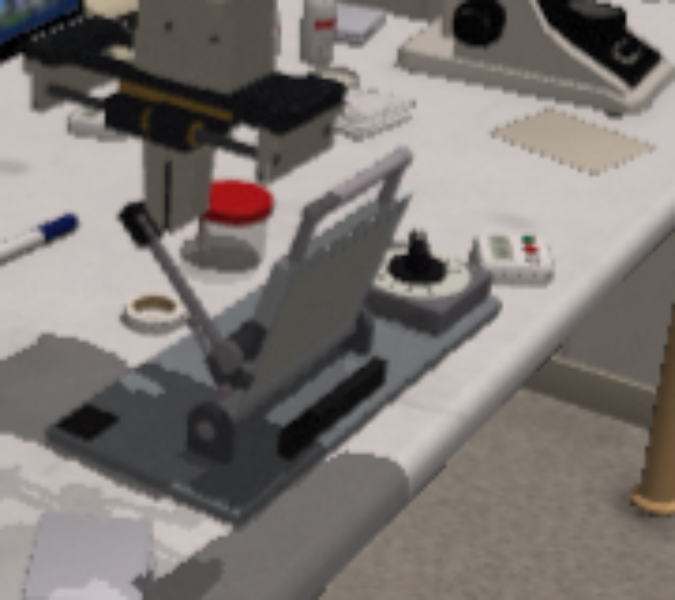

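The crop shows the leg tilted back about 45°, with its toe at crop (137,225) behind the fingers. It is past centre and probably mid-fall, and the panel is still forward.

Emit:
move_arm([
  [0,0,0,0,0,0,0],
  [0,0,0,0,0,0,0],
  [0,0,0,0,0,0,0],
  [0,0,0,0,0,0,0],
])

```text
time_s: 9.85
position: [0.5022, 0.0235, 0.1918]
eef_rot: [0.0, 0.722, 0.692, 0.0]
ft_force: [0.1, -0.5, 0.5]
opening: 0.0005
gripper_force: 0.0
```

```bash
python3 - <<'E'
from h import *
im=get_image("side");save("pics/s3.png",im)
cv2.imwrite("pics/s3c.png",cv2.resize(im["frame"][170:330,280:460],(675,600))[:,:,::-1])
for t in("leg","panel","carry_bar"):
    for r in trace(t,"side")[:1]:
        p,_,_=P(im,r["mask"]);print(t,r["p"],np.median(p,0).round(3),p.min(0).round(3),p.max(0).round(3))
E
```

```text
leg 0.45 [0.517 0.018 0.084] [ 0.457 -0.124 -0.002] [0.611 0.029 0.117]
panel 0.66 [ 0.459 -0.066  0.11 ] [ 0.427 -0.502 -0.006] [0.622 0.032 0.206]
```

View pics/s3c.png

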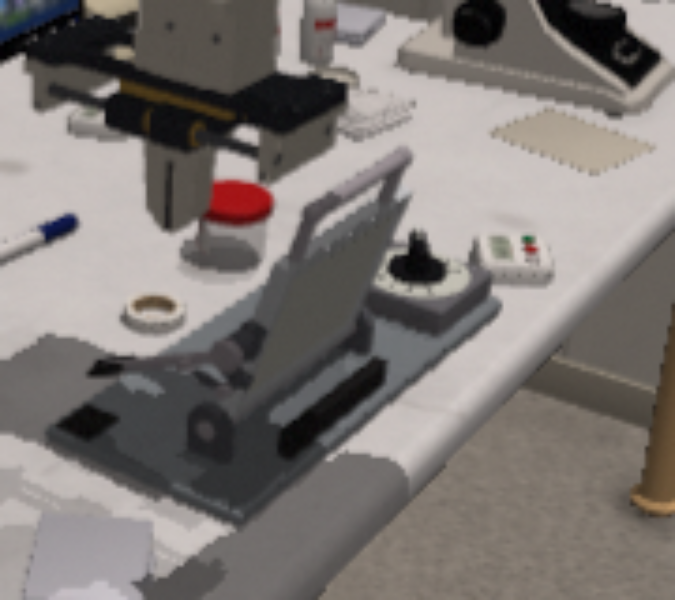

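Leg is swung down behind the panel (toe at crop (112,366)), and the panel is still forward. I'll raise and move over the bar, then recheck the leg.

Emit:
move_arm([
  [0,0,0,0,0,40,0],
  [0,0,0,0,0,75,0.2],
  [0,0,0,-15,-25,75,0.5],
  [0,0,0,-35,-55,75,0.5],
  [0,0,0,-50,-85,75,0.5],
  [0,0,0,-66,-109,75,0.5],
  [0,0,0,-66,-109,75,0.5],
])

```text
time_s: 10.75
position: [0.4349, -0.0875, 0.2669]
eef_rot: [0.0, 0.723, 0.691, -0.0]
ft_force: [0.1, -0.1, -0.5]
opening: 0.043
gripper_force: 0.0
```

```bash
python3 - <<'E'
from h import *
im=get_image("side")
p,_,_=P(im)
s=(p[:,1]>.004)&(p[:,1]<.036)&(p[:,2]>.025)&(p[:,2]<.25)
for x in np.arange(.46,.60,.01):
    k=s&(abs(p[:,0]-x)<.005)
    if k.any():print(round(x,3),k.sum(),np.median(p[k],0).round(3))
b=(p[:,2]>.185)&(p[:,2]<.212)&(p[:,0]>.41)&(p[:,0]<.47)&(p[:,1]<-.04)&(p[:,1]>-.13)
print("bar",b.sum(),p[b].min(0).round(4),np.median(p[b],0).round(4),p[b].max(0).round(4))
print(sense()["position"],sense()["opening"])
E
```

```text
0.46 77 [0.46  0.019 0.093]
0.47 51 [0.469 0.02  0.104]
0.48 27 [0.479 0.021 0.096]
0.49 32 [0.49  0.02  0.093]
0.5 13 [0.498 0.02  0.095]
0.51 10 [0.511 0.019 0.087]
0.52 13 [0.52  0.018 0.082]
0.53 12 [0.531 0.016 0.079]
0.54 12 [0.54  0.016 0.075]
0.55 20 [0.55  0.021 0.07 ]
0.56 14 [0.56  0.023 0.066]
0.57 12 [0.569 0.018 0.063]
bar 111 [ 0.4272 -0.1299  0.1938] [ 0.4315 -0.0829  0.2018] [ 0.4403 -0.0402  0.2054]
[ 0.43581381 -0.08642375  0.26694157] 0.04435154256662475
```

The leg slopes 24° below horizontal, which matches the 2.3 rad end stop. The bar is confirmed, so I'll descend and pinch it.

Emit:
move_arm([
  [0,0,0,-1,0,-30,0.5],
  [0,0,0,-1,0,-60,0.5],
  [0,0,0,-1,0,-80,0.4],
  [0,0,0,-1,0,-83,0.3],
  [0,0,0,-1,0,-83,0],
  [0,0,0,-1,0,-83,0],
  [0,0,0,-1,0,-83,0],
  [0,0,0,-1,0,-83,0],
], newtons=25)

```text
time_s: 11.6
position: [0.4355, -0.0855, 0.1847]
eef_rot: [0.001, 0.722, 0.692, 0.0]
ft_force: [-3.3, 1.0, 4.6]
opening: 0.0113
gripper_force: 25.0
```

Emit:
move_arm([
  [0,0,0,0,0,0,0],
  [0,0,0,0,0,0,0],
  [0,0,0,0,0,0,0],
])

```text
time_s: 11.9
position: [0.4354, -0.0855, 0.1846]
eef_rot: [0.0, 0.722, 0.692, 0.0]
ft_force: [-2.9, 2.0, 6.4]
opening: 0.0113
gripper_force: 25.0
```

Emit:
move_arm([
  [0,0,0,4,0,1.2,0],
  [0,0,0,10,-0.4,2.8,0],
  [0,0,0,15,-0.6,3.9,0],
  [0,0,0,20,-0.8,4.9,0],
  [0,0,0,25,-1,5.7,0],
  [0,0,0,30,-1.2,6.4,0],
  [0,0,0,35,-1.4,6.9,0],
  [0,0,0,40,-1.6,7.3,0],
])

```text
time_s: 12.7
position: [0.4763, -0.0872, 0.1917]
eef_rot: [0.001, 0.722, 0.692, 0.001]
ft_force: [-0.5, 1.8, 4.7]
opening: 0.0108
gripper_force: 25.0
```

Emit:
move_arm([
  [0,0,0,4,-0.2,0.2,0],
  [0,0,0,8,-0.3,0.4,0],
  [0,0,0,11,-0.5,0.4,0],
  [0,0,0,11,-0.5,0.4,0],
  [0,0,0,11,-0.5,0.4,0],
  [0,0,0,11,-0.5,0.4,0],
])

```text
time_s: 13.3
position: [0.4871, -0.0876, 0.1919]
eef_rot: [0.001, 0.722, 0.692, 0.001]
ft_force: [1.1, 0.3, 6.0]
opening: 0.0108
gripper_force: 25.0
```

```bash
python3 - <<'E'
from h import *
im=get_image("side");save("pics/s4.png",im)
cv2.imwrite("pics/s4c.png",cv2.resize(im["frame"][170:330,280:460],(675,600))[:,:,::-1])
p,_,_=P(im)
s=(p[:,1]>-.09)&(p[:,1]<-.02)&(p[:,0]>.42)&(p[:,0]<.54)
for z in np.arange(.07,.17,.015):
    k=s&(abs(p[:,2]-z)<.006)
    if k.any():
        q=p[k]; q=q[:,0]+0.042*(-(q[:,1]+.0877)) # remove yaw: x at origin y
        print(round(z,3),k.sum(),np.median(q).round(4))
s=(p[:,1]>.004)&(p[:,1]<.036)&(p[:,2]>.025)&(p[:,2]<.25)
for x in np.arange(.50,.60,.01):
    k=s&(abs(p[:,0]-x)<.005)
    if k.any():print(round(x,3),np.median(p[k],0).round(3))
st=sense();print(st["position"],st["ft_force"],st["gripper_force"])
E
```

```text
0.07 56 0.482
0.085 56 0.4825
0.1 56 0.4829
0.115 63 0.4832
0.13 61 0.4833
0.145 61 0.4835
0.16 52 0.4811
0.5 [0.499 0.02  0.1  ]
0.51 [0.511 0.021 0.093]
0.52 [0.522 0.019 0.087]
0.53 [0.53  0.017 0.073]
0.54 [0.54  0.017 0.063]
0.55 [0.55  0.018 0.055]
0.56 [0.559 0.023 0.049]
0.57 [0.571 0.024 0.037]
0.58 [0.577 0.016 0.035]
[ 0.48704093 -0.0876252   0.19189103] [-0.04683738  0.9076693   5.91319956] 25.00074416399002
```

View pics/s4c.png

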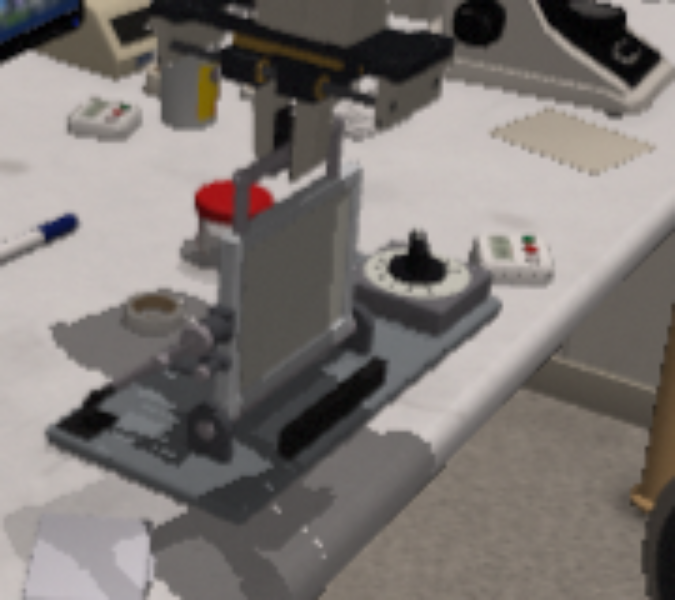

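The crop shows the panel upright under the gripper, fingers on the bar at (290,150), and the leg down. The measured tilt is about +0.02 rad. I'll trim 2 mm and let it settle.

Emit:
move_arm([
  [0,0,0,-2,0,0,0],
  [0,0,0,-2,0,0,0],
  [0,0,0,-2,0,0,0],
  [0,0,0,-2,0,0,0],
  [0,0,0,-2,0,0,0],
])

```text
time_s: 13.85
position: [0.4849, -0.0875, 0.1919]
eef_rot: [0.001, 0.722, 0.692, 0.001]
ft_force: [-0.3, 1.7, 6.3]
opening: 0.0109
gripper_force: 25.0
```

```bash
python3 -c "
from cell import *
s=sense();print(s['position'],s['gripper_force'],s['ft_force']);print(close_job())"
```

```text
[ 0.48494516 -0.08754329  0.19189225] 25.000736117362976 [-0.28915311  1.74157245  6.31377862]
the job is handed in; nothing more can be done
None
```

I've handed the job in, with no verdict returned: the dial was set to the double mark, the leg flipped fully down, and the panel is held upright by the bar at 25 N, about 0.01 rad off vertical (estimated).

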